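Take the torch from its dock and light up the wheel hub

TASK

Draw the torch out of the leaning sleeve it stands in, turn it level, and hold it up pointing along the wheel's axle, in line with it, with its lens facing the hub from about 10 cm away, as if lighting the hub for someone who is checking the bearing. Finish while still holding the torch there, still and in the gripper alone; do not bump the wheel, and leave the bowl, the jar and the wrench where they are.

Things in the scene. Friction and masses are not known exactly. Their poses are not given: they have to be found in the camera images.
- torch_center (a point): middle of the hand torch: a round aluminium rod 190 mm long, 32 mm in diameter, 0.2 kg, with a head 46 mm in diameter over the last 34 mm at the lens end (the neck flares from 142 to 156 mm from the butt). Its z axis points from butt to lens; lens 95 mm along +z, butt 95 mm along -z. At the start it leans 45 deg, lens up, loosely in the dock's sleeve
- torch_lens (a point): centre of the torch's lens face, the flat end of the head; same axes as torch_center (z out of the lens).
- torch_butt (a point): centre of the torch's flat butt end; same axes as torch_center.
- torch: the same torch, origin at the centre of its butt end, z axis towards the lens. At the start the bare rod between the sleeve's mouth (70 mm from the butt) and the neck (142 mm) can be gripped across its diameter
- dock: the torch's dock, fixed to the bench: a grey base plate 130 x 85 mm, 12 mm thick, with a black round sleeve (outside diameter 45 mm, bore 35 mm, 70 mm deep) that leans 45 deg from vertical towards the dock's +x. Origin on the bench top straight below the centre of the sleeve's mouth; z up
- sleeve_mouth (a point): centre of the sleeve's open mouth, 83 mm above the bench. The sleeve's axis, along which the torch is drawn out, points from here along (0.707, 0, 0.707) in the dock's frame, which is also this point's frame.
- wheel: the wheel with its cradle, fixed to the bench: a trolley wheel 260 mm in diameter with a black rubber tyre 64 mm wide, a white rim disc and a steel hub, standing upright in a wooden cradle 200 x 100 mm. Origin on the bench top straight below the wheel's centre; y axis along the axle, z up. The wheel is the same on both sides.
- wheel_hub (a point): centre of the wheel, in the middle of its hub, 145 mm above the bench; y axis along the axle. The hub is 48 mm in diameter and its flat ends lie 35 mm to either side of this point, so a lens 10 cm from the hub's end is 135 mm from this point.
- bowl: bystander: a steel bowl, 130 mm across and 45 mm high; origin under its centre.
- jar: bystander: a lidded glass jar, 64 mm in diameter and 85 mm high; origin under its centre.
- wrench: bystander: an open-ended wrench 170 mm long lying flat along its x axis; origin under its middle.

How it is judged:
On the way:
1. the torch is drawn clear of the sleeve, in the gripper (z of torch_butt in the frame of sleeve_mouth above 0 m and contact force between torch and dock below 0.1 N and contact force between torch and the fingers above 1 N), for 0.1 s.
At the end, for the whole second after the job is handed in: The torch is still, held by the fingers alone over 100 mm up; level within 10 deg, parallel to the axle within 16 deg, lens facing the hub, within 35 mm of the axle line sideways and in height, 85 to 190 mm from the wheel's centre; bystanders within 30 mm of their places (angle between torch_center's own z axis and vertical between 1.3958 and 1.7458 rad and angle between the z axis of torch_center and the y axis of wheel_hub, either way round below 0.28 rad and z of wheel_hub in the frame of torch_center above 0.1 m and distance between torch_lens and wheel_hub between 0.085 and 0.19 m and x of torch_lens in the frame of wheel_hub between -0.035 and 0.035 m and z of torch_lens in the frame of wheel_hub between -0.035 and 0.035 m and height (world z) of torch_center above 0.1 m and contact force between torch and the fingers above 1 N and contact force between torch and dock below 0.1 N and contact force between torch and wheel below 0.1 N and contact force between torch and bowl below 0.1 N and contact force between torch and jar below 0.1 N and contact force between torch and wrench below 0.1 N and linear speed of torch below 0.02 m/s and angular speed of torch below 0.15 rad/s and distance of each of bowl, jar, wrench from where it was at the start of the episode below 0.03 m); the arm keeps its last pose, push and grip.
It fails at once if the wheel or its cradle is bumped (over 3 N) (contact force between wheel and anything else above 3 N).
It fails at once if a bystander is moved by more than 30 mm (distance of any of bowl, jar, wrench from where it was at the start of the episode above 0.03 m).
It also fails if it takes over 48 s, if anything falls off the work surface, if the arm or the gripper's body presses on something with over 40 N, if the wrist force passes 120 N, or if a joint passes its speed limit or range.

ROBOT

A 7-joint arm with a two-finger parallel gripper is mounted at the origin on the work surface. World frame = base frame: x ahead of the robot, y to its left, z up, the work surface at z = 0. Lengths are in m, angles in rad, forces in N, time in s.
With the tool pointing down it reaches from about 0.4 to 0.85 m from the base axis. Payload 10.4 kg.
Tool frame: the origin (TCP) lies at the very end of the fingers, on their centre line; the grasp point (between the pads) lies 19 mm behind it; z points along the fingers, y is the line along which they close (so a half turn about z gives the same grasp; the last joint's range is limited). The gripper opens to 85 mm and grips with 20 to 120 N. Pads are 22 mm wide; open, the fingers measure 114 mm over their backs; the gripper's body (76 mm by 85 mm) begins 54 mm behind the grasp point. The pads swing forward as they close: fully open they stand 13 mm farther back than shut.
Start: joints at [1.208, 0.332, -0.065, 1.46, 0.022, 1.35, -0.088], TCP at [0.208, -0.589, 0.231] pointing down, gripper open.
Joint ranges: [-2.6, 2.6], [-0.5, 2.12], [-1.47, 1.34], [0.16, 2.42], [-1.27, 4.41], [0.06, 2.06], [-2.6, 2.6]. Speed limits (rad/s): [2.22, 2.22, 2.79, 2.79, 3.14, 3.14, 3.14].

INTERFACE

Orientations are given as a unit quaternion [x, y, z, w].
In Python, from workcell import * gives the robot as it stands.
- The arm moves only by the tool step_arm, never from a script. Its argument "commands" is one flat list of numbers, 7 for each row, row after row: the finger opening in mm, from 0 to 85.4, then the shift along the world's x, y, z as a fraction of full scale, then the turn, a rotation vector about the world's x, y, z as a fraction of full scale. A call has exactly 10 rows; each row is the pose to reach, as a shift and turn from the pose commanded when the call began, turning the shorter way round; what a row does not reach only later rows make up. Full scale, the value 1, is 0.6 m for a shift and pi rad for a turn. A row lasts 1/8 s, in which the tool goes at most 62.5 mm and 10.7 degrees, less where a joint would pass 70% of its speed; a pose out of reach is approached as far as the arm can. A call with a number of a shift or a turn outside -1 to 1 is refused whole. A call with a gripper value outside its range is refused whole. The fingers move at their own pace and stop on an object; "squeeze" is the grip in N (left out, the last holds). Time passes only in rows, so rows that repeat a pose let the fingers close, or fill a call up. It gives the time, the measured TCP pose, the force, the opening and the grip force at its end, in the units of the state.
- get_obs(): the state, without advancing time (a new reading comes with each control period).
- camera(name): name is "scene" or "top"; returns the picture (384x512x3 uint8, red, green, blue); there is no depth.
- camera_params(name): a dict with "mtx" (3x3 intrinsics, pixels), "extrinsics" (4x4, takes a point from world to camera coordinates). Camera axes: x right, y down, z forward; pixel columns grow to the right and rows downward; lengths in m; the calibration is good to about 2 mm. A picture is of the moment at which its call begins. camera_params takes no time and is no camera call.
- hand_in(): hands the job in; it is judged then, once.
The state is a dict: "clock": time; "joint_pos": joint angles; "joint_velocities": joint speeds; "tau": joint torques, N m; "position": TCP position; "ee_rot": TCP orientation; "ft_force": force on the tool from outside, world axes, zero at the start; "torque": the same for the moment, N m; "grip_width": opening from 0.0 (shut) to 1.0 (fully open); "grasp_force": force on a finger pad.
Only numpy, scipy, OpenCV 4.12 (cv2) and the standard library are available. Lean on these libraries where they do the work, as an engineer would, in place of code of your own. Each camera call takes 0.05 s, during which the arm holds its last target. There are 200 camera calls.

## Working session

There is one attempt and no reset: what is moved stays moved. The work goes in short steps, Python scripts to look and compute and a tool call to move; the robot and the scene stay as the last step left them, time stands still between calls to the robot, and variables do not carry over. Pictures are saved under pics/ and viewed, at most 10 in all, crops included, and the job is handed in when it is done.

Besides the shell and the picture viewer there is one more tool, called after ">>>" by a JSON object that holds its "name" and its "arguments", one argument or row to a line. step_arm: Moves the arm, as the interface text tells. Its arguments: {"type":"object","properties":{"commands":{"type":"array","items":{"type":"number"}},"squeeze":{"type":"number"}},"required":["commands"]}

```bash
mkdir -p pics; python3 - <<'E'
from workcell import *
import cv2,numpy as np
for n in("scene","top"):
    im=camera(n); cv2.imwrite(f"pics/{n}0.png",im[:,:,::-1]); p=camera_params(n); print(n,p["mtx"],np.round(p["extrinsics"],4))
    cv2.imwrite(f"pics/{n}0b.png",cv2.resize(im[:,:,::-1],(800,600),interpolation=cv2.INTER_CUBIC))
o=get_obs();print(o)
E
```

```text
scene [[350.33443855   0.         257.9062596 ]
 [  0.         350.33443855 195.54701554]
 [  0.           0.           1.        ]] [[ 0.0778  0.997  -0.0053 -0.0237]
 [ 0.7075 -0.059  -0.7043 -0.284 ]
 [-0.7024  0.0511 -0.7099  1.1756]
 [ 0.      0.      0.      1.    ]]
top [[366.43053978   0.         256.38576841]
 [  0.         366.43053978 191.14977198]
 [  0.           0.           1.        ]] [[-0.0271 -0.9991  0.0324 -0.0113]
 [-0.9992  0.0262 -0.0293  0.5339]
 [ 0.0284 -0.0332 -0.999   0.87  ]
 [ 0.      0.      0.      1.    ]]
{'clock': 0.1, 'joint_pos': array([ 1.20840349,  0.33280728, -0.06469675,  1.46082292,  0.02160081,
        1.34988048, -0.0885284 ]), 'joint_velocities': array([-0.00112781, -0.00277526,  0.00012607, -0.00300475,  0.00174993,
        0.00171165,  0.00305036]), 'tau': array([ 6.86276999e-04, -6.26744556e+01,  4.84350405e-02, -3.92431426e+01,
        1.60446233e-02,  6.94311631e-03, -9.28162422e-06]), 'position': array([ 0.20819909, -0.58896994,  0.23061278]), 'ee_rot': array([ 9.85603184e-01,  1.69073920e-01, -1.30395109e-04, -5.97254848e-04]), 'ft_force': array([ 0.42849429, -0.4501737 , -0.51946882]), 'torque': array([ 0.00422296, -0.03147423, -0.01061568]), 'grasp_force': 0.0, 'grip_width': 0.9997728137963752}
```

View pics/scene0b.png

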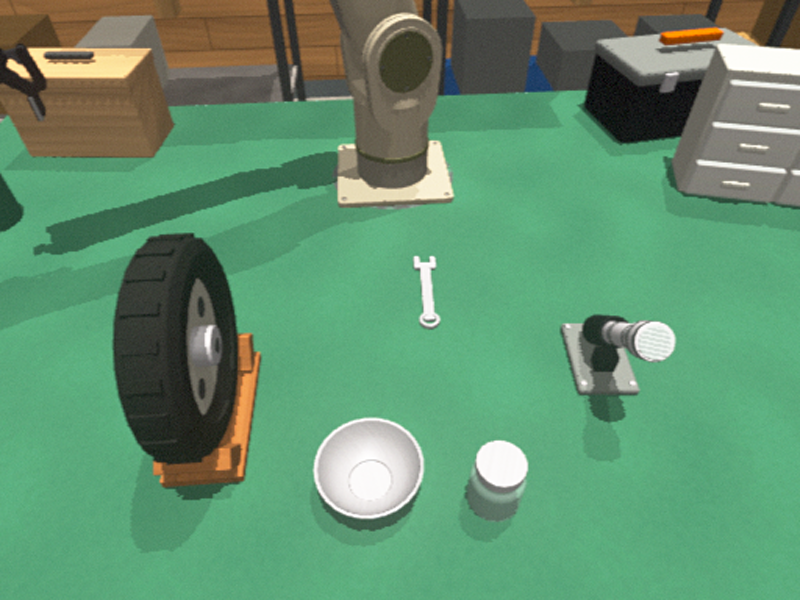

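View pics/top0b.png

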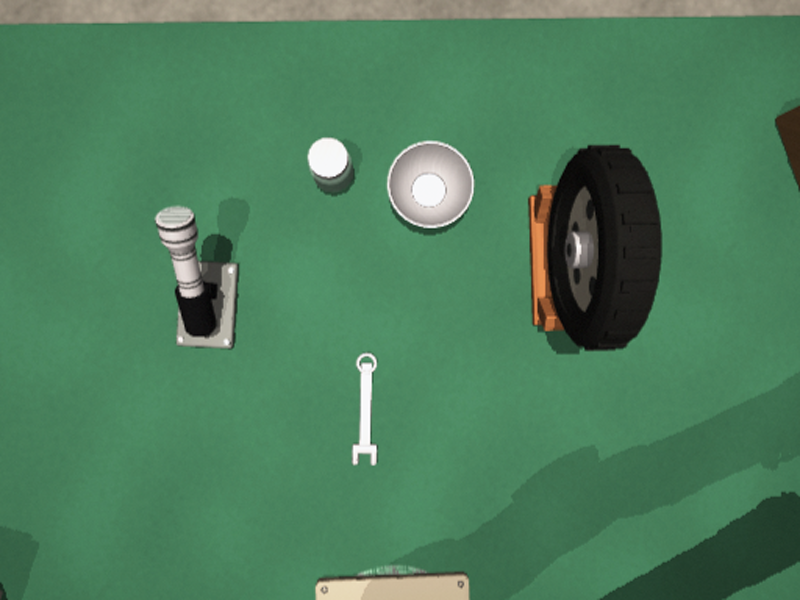

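The top view shows the torch lens at about (176,216), the sleeve mouth at (192,290), the near hub end at (578,248) and the dock plate corners. The scene view shows the lens at (655,341) and the hub end at (213,345). I'll triangulate these next.

```bash
cat > h.py <<'E'
import numpy as np,cv2
from workcell import camera_params
P={n:camera_params(n) for n in("scene","top")}
def ray(n,u,v):  # full-res pixels
    E=P[n]["extrinsics"];R=E[:3,:3];c=-R.T@E[:3,3]
    d=R.T@np.linalg.solve(P[n]["mtx"],[u,v,1]);return c,d/np.linalg.norm(d)
def plane(n,u,v,z):
    c,d=ray(n,u,v);return c+d*(z-c[2])/d[2]
def tri(a,b):
    (c1,d1),(c2,d2)=ray("scene",*a),ray("top",*b)
    t=np.linalg.lstsq(np.c_[d1,-d2],c2-c1,rcond=None)[0]
    p,q=c1+t[0]*d1,c2+t[1]*d2;return (p+q)/2,np.linalg.norm(p-q)
def proj(n,p):
    E=P[n]["extrinsics"];x=P[n]["mtx"]@(E[:3,:3]@p+E[:3,3]);return x[:2]/x[2]
E
python3 - <<'E'
from h import *
np.set_printoptions(precision=4,suppress=True)
k=.64
for n,a,b in[("lens",(655,341),(176,213)),("hubend",(215,345),(573,250))]:
    print(n,*tri(np.array(a)*k,np.array(b)*k))
for p in[(237,263),(234,348),(178,346)]: print("dock top",plane("top",*np.array(p)*k,.012))
for p in[(567,327),(576,391),(636,391)]: print("dock scene",plane("scene",*np.array(p)*k,.012))
for n in P:
    im=cv2.imread(f"pics/{n}0.png");h=cv2.cvtColor(im,cv2.COLOR_BGR2HSV)
    m=cv2.inRange(h,(5,120,90),(18,255,255)); m[:120]=0
    if n=="scene": m[:,:80]=0;m[:,200:]=0
    else: m[:,:320]=0;m[:,400:]=0
    c=max(cv2.findContours(m,0,2)[0],key=cv2.contourArea); print(n,"orange",cv2.approxPolyDP(c,3,True)[:,0].tolist())
for n,(x,y,w,hh) in dict(scene=(345,190,100,75),top=(90,120,80,110)).items():
    im=cv2.imread(f"pics/{n}0.png")[y:y+hh,x:x+w];cv2.imwrite(f"pics/{n}c.png",cv2.resize(im,None,fx=5,fy=5,interpolation=cv2.INTER_CUBIC))
a,b=[cv2.imread(f"pics/{n}c.png") for n in("scene","top")]
b=b[:550,:300*1]
o=np.zeros((550,800,3),np.uint8);o[:375,:500]=a;o[:550,500:800]=b;cv2.imwrite("pics/crop.png",o)
E
```

```text
lens [0.6439 0.2589 0.1647] 0.00290416251818012
hubend [ 0.5876 -0.2475  0.1416] 0.004388932334494173
dock top [0.5939 0.2211 0.012 ]
dock top [0.4655 0.228  0.012 ]
dock top [0.4709 0.3114 0.012 ]
dock scene [0.48   0.2394 0.012 ]
dock scene [0.5987 0.2173 0.012 ]
dock scene [0.6054 0.2998 0.012 ]
scene orange [[159, 213], [152, 214], [151, 255], [140, 286], [128, 296], [99, 295], [98, 303], [103, 304], [104, 310], [155, 306], [166, 229]]
top orange [[345, 120], [344, 138], [339, 126], [341, 201], [345, 207], [344, 190], [348, 210], [353, 211], [359, 210], [350, 190], [349, 141], [353, 120]]
```

View pics/crop.png

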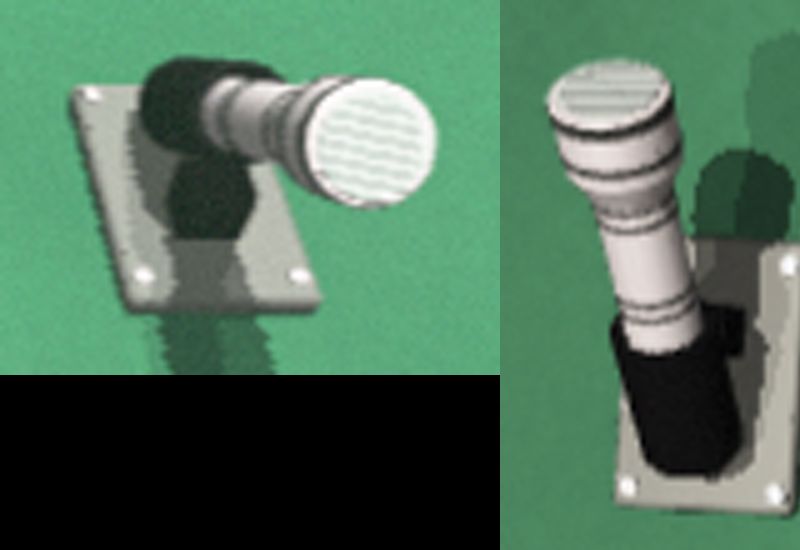

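```bash
python3 - <<'E'
from h import *
from scipy.optimize import brentq
np.set_printoptions(precision=4,suppress=True)
S=lambda x,y:(x/5+345-.4,y/5+190-.4); T=lambda x,y:((x-500)/5+90-.4,y/5+120-.4)
L,r=tri(S(370,143),T(612,91));print("lens",L,r)
for n,a,b in[("top",T(612,91),T(662,345)),("scene",S(370,143),S(215,108))]:
    N=np.cross(ray(n,*a)[1],ray(n,*b)[1]);f=lambda p:N@[np.cos(p),np.sin(p),1]
    for lo in np.arange(-1.5,1.5,.1):
        if f(lo)*f(lo+.1)<0: print(n,"yaw",np.degrees(brentq(f,lo,lo+.1)))
for q in[(72,90),(125,305),(320,300)]:print("dock s",plane("scene",*S(*q),.011))
for q in[(795,245),(790,510),(617,500)]:print("dock t",plane("top",*T(*q),.012))
for z in(.0,.02,.03):
    print(z,"cradle",plane("top",339,126,z),plane("top",341,201,z),plane("scene",155,306,z),plane("scene",166,229,z))
# tyre/hub proj check
for yaw in(0,):
    print(proj("scene",np.array([.5876,-.2475,.145]))/.64,proj("top",np.array([.5876,-.2475,.145]))/.64)
for n,(x,y,w,hh) in dict(scene=(65,145,115,170),top=(325,80,115,150)).items():
    im=cv2.imread(f"pics/{n}0.png")[y:y+hh,x:x+w];cv2.imwrite(f"pics/{n}w.png",cv2.resize(im,None,fx=3.4,fy=3.4,interpolation=cv2.INTER_CUBIC))
a,b=[cv2.imread(f"pics/{n}w.png") for n in("scene","top")]
o=np.zeros((590,800,3),np.uint8);o[:a.shape[0],:391]=a[:590];o[:b.shape[0],400:791]=b;cv2.imwrite("pics/crop2.png",o)
E
```

```text
lens [0.6413 0.2605 0.1618] 0.001609034669764745
top yaw -8.420151071691127
dock s [0.4729 0.2321 0.011 ]
dock s [0.5991 0.2195 0.011 ]
dock s [0.6034 0.3044 0.011 ]
dock t [0.5934 0.2283 0.012 ]
dock t [0.4683 0.233  0.012 ]
dock t [0.4753 0.3135 0.012 ]
0.0 cradle [ 0.6879 -0.2325  0.    ] [ 0.5043 -0.2312  0.    ] [ 0.6861 -0.2307  0.    ] [ 0.4926 -0.2299  0.    ]
0.02 cradle [ 0.6838 -0.2271  0.02  ] [ 0.5044 -0.2259  0.02  ] [ 0.6969 -0.2251  0.02  ] [ 0.5095 -0.2243  0.02  ]
0.03 cradle [ 0.6818 -0.2245  0.03  ] [ 0.5044 -0.2232  0.03  ] [ 0.7023 -0.2223  0.03  ] [ 0.518  -0.2216  0.03  ]
[212.3123 342.9138] [572.1425 249.8484]
```

View pics/crop2.png

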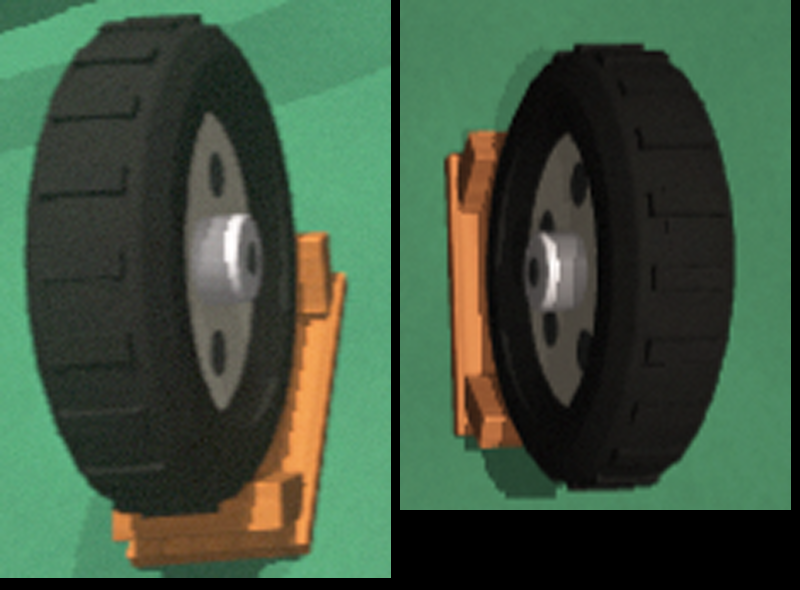

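The hub end is at about (0.59, -0.245, 0.145), so the wheel centre is near (0.59, -0.28) with the axle along y. The lens is near (0.641, 0.26, 0.165), and the torch yaw is about -6°. I'll set off towards the torch.

>>> {"name": "step_arm", "arguments": {
  "commands": [85,0.35,0.81,0.2,0,0,0.5,85,0.35,0.81,0.2,0,0,0.5,85,0.35,0.81,0.2,0,0,0.5,85,0.35,0.81,0.2,0,0,0.5,85,0.35,0.81,0.2,0,0,0.5,85,0.35,0.81,0.2,0,0,0.5,85,0.35,0.81,0.2,0,0,0.5,85,0.35,0.81,0.2,0,0,0.5,85,0.35,0.81,0.2,0,0,0.5,85,0.35,0.81,0.2,0,0,0.5]
}}

```text
clock: 1.35
position: [0.4194, -0.1001, 0.352]
ee_rot: [0.575, 0.818, 0.0, 0.001]
ft_force: [-0.1, -1.7, 0.1]
grip_width: 0.994
grasp_force: 0.0
```

```bash
cat >> h.py <<'E'
from scipy.spatial.transform import Rotation as Rt
def go(p,zt,xt):
    "fractions for step_arm from the measured pose to tool at p, z along zt, x near xt"
    from workcell import get_obs
    o=get_obs();z=np.array(zt)/np.linalg.norm(zt);y=np.cross(z,xt);y/=np.linalg.norm(y);x=np.cross(y,z)
    R=Rt.from_matrix(np.c_[x,y,z])*Rt.from_quat(o["ee_rot"]).inv()
    print("t",o["clock"],"pos",o["position"].round(4),"q",o["joint_pos"].round(2),"F",o["ft_force"].round(1),"grip",o["grip_width"].round(3),o["grasp_force"])
    print("shift",((p-o["position"])/.6).round(4),"turn",(R.as_rotvec()/np.pi).round(4))
E
python3 - <<'E'
from h import *
c=np.cos(.105);s=-np.sin(.105)
go([.516,.274,.182],[c,s,-1],[-c,-s,-1])
E
```

```text
Traceback (most recent call last):
  File "h.py", line 21, in go
    print("t",o["clock"],"pos",o["position"].round(4),"q",o["joint_pos"].round(2),"F",o["ft_force"].round(1),"grip",o["grip_width"].round(3),o["grasp_force"])
                                                                                                                    ^^^^^^^^^^^^^^^^^^^^^
AttributeError: 'float' object has no attribute 'round'
```

```bash
sed -i 's/o\["grip_width"\].round(3)/round(o["grip_width"],3)/' h.py
python3 - <<'E'
from h import *
c=np.cos(.105);s=-np.sin(.105)
go([.516,.274,.182],[c,s,-1],[-c,-s,-1])
E
```

```text
t 1.35 pos [ 0.4194 -0.1001  0.352 ] q [ 0.78 -0.13 -0.58  1.7  -0.07  1.55  0.55] F [-0.1 -1.7  0.1] grip 0.994 0.0
shift [ 0.161   0.6235 -0.2833] turn [-0.1623 -0.2066  0.3369]
```

>>> {"name": "step_arm", "arguments": {
  "commands": [85,0.16,0.62,-0.28,-0.162,-0.207,0.337,85,0.16,0.62,-0.28,-0.162,-0.207,0.337,85,0.16,0.62,-0.28,-0.162,-0.207,0.337,85,0.16,0.62,-0.28,-0.162,-0.207,0.337,85,0.16,0.62,-0.28,-0.162,-0.207,0.337,85,0.16,0.62,-0.28,-0.162,-0.207,0.337,85,0.16,0.62,-0.28,-0.162,-0.207,0.337,85,0.16,0.62,-0.28,-0.162,-0.207,0.337,85,0.16,0.62,-0.28,-0.162,-0.207,0.337,85,0.16,0.62,-0.28,-0.162,-0.207,0.337]
}}

```text
clock: 2.6
position: [0.5136, 0.268, 0.1817]
ee_rot: [0.051, 0.923, -0.019, 0.381]
ft_force: [0.2, -0.1, -0.4]
grip_width: 0.997
grasp_force: 0.0
```

```bash
python3 - <<'E'
from h import *
from workcell import *
c=np.cos(.105);s=-np.sin(.105)
go([.602,.265,.095],[c,s,-1],[-c,-s,-1])
a=camera("scene")[150:310,300:512,::-1];b=camera("top")[90:250,50:230,::-1]
o=np.zeros((320,800,3),np.uint8);o[:,:424]=cv2.resize(a,(424,320));o[:,430:790]=cv2.resize(b,(360,320));cv2.imwrite("pics/pre.png",o)
E
```

```text
t 2.6 pos [0.5136 0.268  0.1817] q [ 0.42  0.16 -1.38  2.14  1.17  0.9  -0.21] F [ 0.2 -0.1 -0.4] grip 0.997 0.0
shift [ 0.1473 -0.005  -0.1444] turn [-0.0013 -0.0009  0.0014]
```

View pics/pre.png

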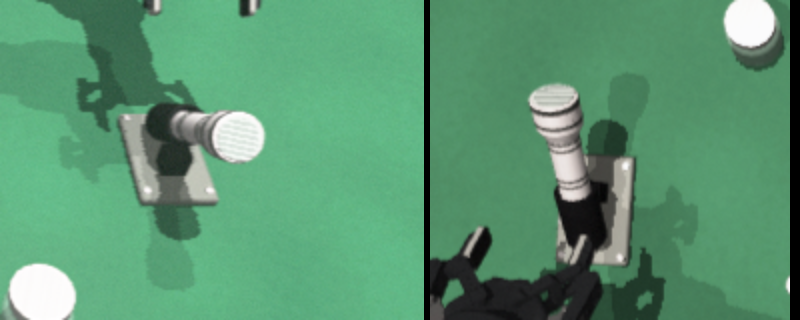

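```bash
python3 - <<'E'
from h import *
from workcell import *
o=get_obs();R=Rt.from_quat(o["ee_rot"]).as_matrix();p=o["position"]
for s in(-1,1):
    q=proj("top",p+R@[0,s*.045,-.013]);print("tip in pic",(q-[50,90])*2+[430,0])
G=np.array([.5865,.2663,.110]);a=np.array([.7032,-.0739,.707])
for d in(.078,-.04):
    q=G+a*d;print("axis",q,(proj("top",q)-[50,90])*2+[430,0],(proj("scene",q)-[300,150])*2)
E
```

```text
tip in pic [583.72250999 238.75532728]
tip in pic [486.2130472  230.55688123]
axis [0.6413496 0.2605358 0.165146 ] [551.89503442  94.66141224] [237.45684664 134.02911529]
axis [0.558372 0.269256 0.08172 ] [572.96312024 184.44531781] [188.66151639 126.73602883]
```

The predicted finger tips and torch axis match the picture to within 3 mm. I'll move in.

>>> {"name": "step_arm", "arguments": {
  "commands": [85,0.03,-0.001,-0.03,0,0,0,85,0.05,-0.002,-0.05,0,0,0,85,0.07,-0.003,-0.07,0,0,0,85,0.09,-0.004,-0.09,0,0,0,85,0.11,-0.005,-0.11,0,0,0,85,0.125,-0.005,-0.122,0,0,0,85,0.138,-0.005,-0.135,0,0,0,85,0.147,-0.005,-0.144,0,0,0,85,0.147,-0.005,-0.144,0,0,0,85,0.147,-0.005,-0.144,0,0,0]
}}

```text
clock: 3.95
position: [0.6023, 0.266, 0.0972]
ee_rot: [0.051, 0.922, -0.018, 0.382]
ft_force: [-0.8, -0.3, 0.1]
grip_width: 0.994
grasp_force: 0.0
```

```bash
python3 - <<'E'
from h import *
from workcell import *
c=np.cos(.105);s=-np.sin(.105)
go([.602,.265,.095],[c,s,-1],[-c,-s,-1])
a=camera("scene")[150:310,300:512,::-1];b=camera("top")[90:250,50:230,::-1]
o=np.zeros((480,800,3),np.uint8);o[:320,:424]=cv2.resize(a,(424,320));o[:320,430:790]=cv2.resize(b,(360,320));cv2.imwrite("pics/in.png",o)
E
```

```text
t 3.95 pos [0.6023 0.266  0.0972] q [ 0.19  0.52 -1.09  2.05  1.57  0.98 -0.38] F [-0.8 -0.3  0.1] grip 0.994 0.0
shift [-0.0005 -0.0017 -0.0036] turn [-0.0017  0.0001  0.0013]
```

View pics/in.png

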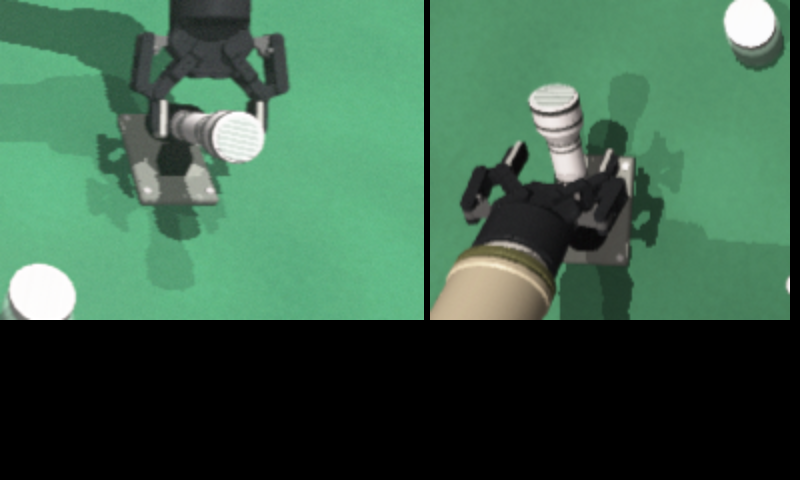

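The fingers straddle the rod at scene columns 160 and 258. I'll close them.

>>> {"name": "step_arm", "arguments": {
  "commands": [60,0,0,0,0,0,0,45,0,0,0,0,0,0,38,0,0,0,0,0,0,34,0,0,0,0,0,0,30,0,0,0,0,0,0,25,0,0,0,0,0,0,20,0,0,0,0,0,0,20,0,0,0,0,0,0,20,0,0,0,0,0,0,20,0,0,0,0,0,0],
  "squeeze": 50
}}

```text
clock: 5.3
position: [0.6025, 0.2648, 0.097]
ee_rot: [0.052, 0.922, -0.02, 0.382]
ft_force: [-4.5, -4.4, 5.6]
grip_width: 0.356
grasp_force: 48.6
```

Gripped, with a side load of about 6 N. I'll draw it out along the axis.

>>> {"name": "step_arm", "arguments": {
  "commands": [20,0.015,-0.001,0.015,0,0,0,20,0.03,-0.002,0.03,0,0,0,20,0.045,-0.004,0.045,0,0,0,20,0.06,-0.005,0.06,0,0,0,20,0.075,-0.006,0.075,0,0,0,20,0.09,-0.007,0.09,0,0,0,20,0.105,-0.008,0.105,0,0,0,20,0.12,-0.009,0.12,0,0,0,20,0.13,-0.01,0.13,0,0,0,20,0.13,-0.01,0.13,0,0,0]
}}

```text
clock: 6.55
position: [0.681, 0.2596, 0.1754]
ee_rot: [0.052, 0.922, -0.018, 0.382]
ft_force: [-0.8, 0.2, -2.0]
grip_width: 0.357
grasp_force: 49.2
```

```bash
python3 - <<'E'
from h import *
go([.602,.20,.30],[0,0,-1],[0,1,0])
E
```

```text
t 6.55 pos [0.681  0.2596 0.1754] q [ 0.27  0.51 -1.12  1.86  1.43  0.96 -0.09] F [-0.8  0.2 -2. ] grip 0.357 49.15094290874549
shift [-0.1317 -0.0993  0.2077] turn [ 0.2018  0.1832 -0.4383]
```

>>> {"name": "step_arm", "arguments": {
  "commands": [20,0,0,0.1,0,0,0,20,0,0,0.2,0,0,0,20,-0.135,-0.183,0.208,0.202,0.183,-0.438,20,-0.135,-0.183,0.208,0.202,0.183,-0.438,20,-0.135,-0.183,0.208,0.202,0.183,-0.438,20,-0.135,-0.183,0.208,0.202,0.183,-0.438,20,-0.135,-0.183,0.208,0.202,0.183,-0.438,20,-0.135,-0.183,0.208,0.202,0.183,-0.438,20,-0.135,-0.183,0.208,0.202,0.183,-0.438,20,-0.135,-0.183,0.208,0.202,0.183,-0.438]
}}

```text
clock: 7.8
position: [0.5992, 0.1506, 0.2994]
ee_rot: [0.66, 0.75, -0.002, 0.039]
ft_force: [0.2, -0.1, -2.0]
grip_width: 0.357
grasp_force: 50.1
```

```bash
python3 - <<'E'
from h import *
go([.59,-.03,.20],[0,0,-1],[0,1,0])
E
```

```text
t 7.8 pos [0.5992 0.1506 0.2994] q [ 0.45  0.48 -1.15  1.37  0.51  1.55 -0.53] F [ 0.2 -0.1 -2. ] grip 0.357 50.107746210851474
shift [-0.0153 -0.301  -0.1656] turn [ 0.0182  0.0167 -0.0404]
```

>>> {"name": "step_arm", "arguments": {
  "commands": [20,-0.015,-0.06,-0.02,0.018,0.017,-0.04,20,-0.015,-0.12,-0.05,0.018,0.017,-0.04,20,-0.015,-0.18,-0.08,0.018,0.017,-0.04,20,-0.015,-0.24,-0.12,0.018,0.017,-0.04,20,-0.015,-0.28,-0.15,0.018,0.017,-0.04,20,-0.015,-0.3,-0.165,0.018,0.017,-0.04,20,-0.015,-0.3,-0.165,0.018,0.017,-0.04,20,-0.015,-0.3,-0.165,0.018,0.017,-0.04,20,-0.015,-0.3,-0.165,0.018,0.017,-0.04,20,-0.015,-0.3,-0.165,0.018,0.017,-0.04]
}}

```text
clock: 9.05
position: [0.5907, -0.0293, 0.2012]
ee_rot: [0.705, 0.709, -0.0, 0.002]
ft_force: [0.3, -0.2, -1.9]
grip_width: 0.356
grasp_force: 50.2
```

```bash
python3 - <<'E'
from h import *
from workcell import *
go([.59,-.06,.13],[0,0,-1],[0,1,0])
a=camera("scene")[130:320,60:300,::-1];b=camera("top")[70:230,190:430,::-1]
cv2.imwrite("pics/near_s.png",cv2.resize(a,(720,570)));cv2.imwrite("pics/near_t.png",cv2.resize(b,(720,480)))
E
```

```text
t 9.05 pos [ 0.5907 -0.0293  0.2012] q [ 0.81  0.5  -1.11  1.56  0.46  1.37 -0.34] F [ 0.3 -0.2 -1.9] grip 0.356 50.16751250834204
shift [-0.0012 -0.0511 -0.1186] turn [ 0.0008  0.0008 -0.002 ]
```

View pics/near_s.png

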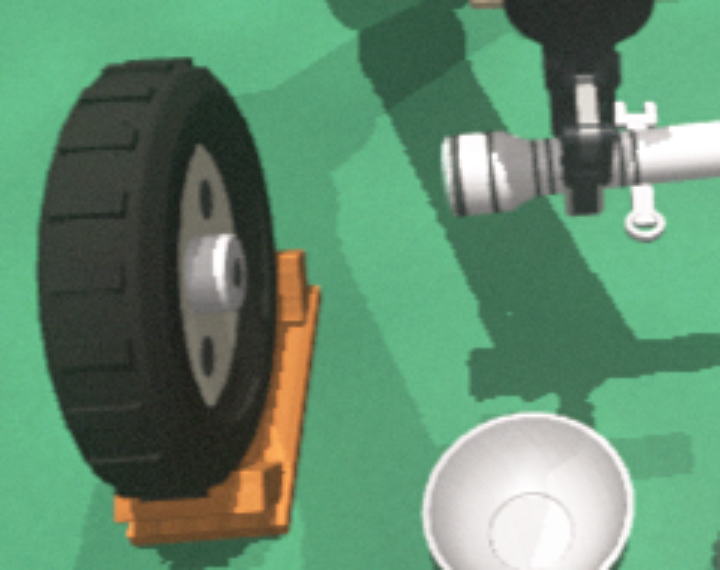

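View pics/near_t.png

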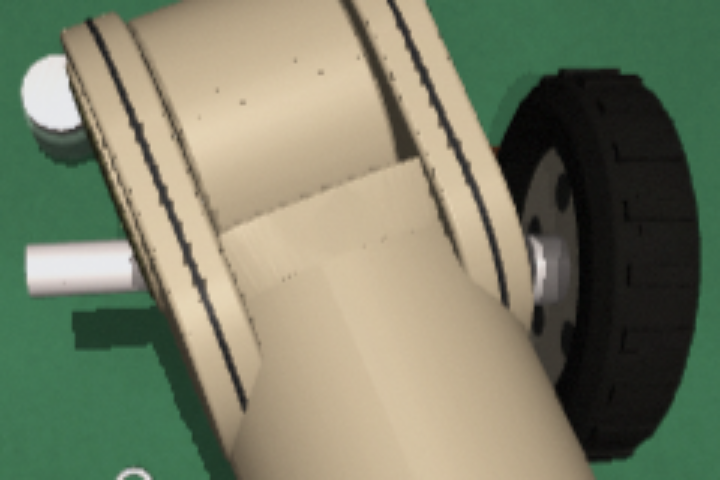

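The scene view shows the torch roughly level, with its lens at about (450,175) in the crop and the hub end at (238,272). The top view shows the butt at about (27,270), with the wrist hiding the rest. I'll check the pitch, roll and height against projections.

```bash
python3 - <<'E'
from h import *
s=lambda p:((proj("scene",np.array(p))-[60,130])*3).round(1)
t=lambda p:((proj("top",np.array(p))-[190,70])*3).round(1)
for z in(.21,.217,.224):
    print(z,"lens",s([.5907,-.107,z]),"y0",s([.5907,-.07,z]),"butt s",s([.5907,.083,z]),"butt t",t([.5907,.083,z]))
print("hub end",s([.59,-.245,.145]),t([.59,-.245,.145]))
im=cv2.imread("pics/near_s.png")
h=cv2.cvtColor(im,cv2.COLOR_BGR2HSV)
g=cv2.inRange(h,(40,60,0),(95,255,255))
for x in(475,500,650,700,715):
    c=np.where(g[100:260,x]==0)[0]+100;print(x,c.min(),c.max(),(c.min()+c.max())/2)
E
```

```text
0.21 lens [445.5 183.3] y0 [509.7 179.6] butt s [771.1 164.4] butt t [ 30.5 265.1]
0.217 lens [444.2 174.6] y0 [509.  170.9] butt s [772.5 155.7] butt t [ 29.1 263.7]
0.224 lens [442.9 165.7] y0 [508.2 162. ] butt s [773.9 146.8] butt t [ 27.7 262.4]
hub end [231.1 271.1] [524.8 266.3]
475 131 215 173.0
500 131 212 171.5
650 101 240 170.5
700 122 178 150.0
715 120 176 148.0
```

The lens height matches, and pitch and yaw are each off by only about 2°. I'll move it into place gently.

>>> {"name": "step_arm", "arguments": {
  "commands": [20,0,-0.007,-0.015,0,0,0,20,0,-0.015,-0.03,0,0,0,20,0,-0.022,-0.045,0,0,0,20,0,-0.029,-0.06,0,0,0,20,0,-0.036,-0.075,0,0,0,20,0,-0.043,-0.09,0,0,0,20,0,-0.05,-0.105,0,0,0,20,0,-0.055,-0.12,0,0,0,20,0,-0.055,-0.12,0,0,0,20,0,-0.055,-0.12,0,0,0]
}}

```text
clock: 10.4
position: [0.5907, -0.0628, 0.129]
ee_rot: [0.705, 0.709, -0.0, 0.002]
ft_force: [-0.1, 0.2, -1.8]
grip_width: 0.359
grasp_force: 50.2
```

>>> {"name": "step_arm", "arguments": {
  "commands": [20,0,0,0,0,0,0,20,0,0,0,0,0,0,20,0,0,0,0,0,0,20,0,0,0,0,0,0,20,0,0,0,0,0,0,20,0,0,0,0,0,0,20,0,0,0,0,0,0,20,0,0,0,0,0,0,20,0,0,0,0,0,0,20,0,0,0,0,0,0]
}}

```text
clock: 11.65
position: [0.5905, -0.0631, 0.1287]
ee_rot: [0.705, 0.709, -0.0, 0.002]
ft_force: [1.0, 0.3, -1.7]
grip_width: 0.358
grasp_force: 50.2
```

```bash
python3 - <<'E'
from h import *
from workcell import *
go([.59,-.06,.13],[0,0,-1],[0,1,0])
print(np.abs(get_obs()["joint_velocities"]).max())
a=camera("scene")[130:320,60:300,::-1]
cv2.imwrite("pics/fin.png",cv2.resize(a,(720,570)))
print((proj("scene",np.array([.59,-.14,.145]))-[60,130])*3)
E
```

```text
t 11.65 pos [ 0.5905 -0.0631  0.1287] q [ 0.83  0.57 -1.06  1.63  0.52  1.25 -0.33] F [ 1.   0.3 -1.7] grip 0.358 50.16950514429482
shift [-0.0009  0.0051  0.0021] turn [ 0.0008  0.0006 -0.0016]
0.002407802289319952
[403.09378272 260.48021554]
```

View pics/fin.png

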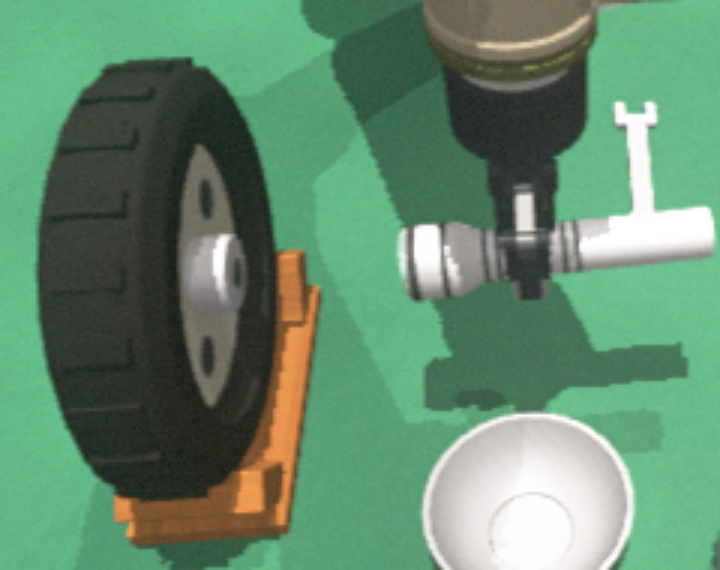

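The lens is at about (405,263) against a predicted (403,260). The torch is level, in line with the hub and still, and the bystanders haven't moved.

```bash
python3 -c "
from workcell import *
print(hand_in())"
```

```text
the job is handed in; nothing more can be done
None
```

I handed the job in with the torch held still by the gripper alone, level to within about 3° and in line with the axle. The lens faces the hub from about 10 cm, and I saw no contact with the wheel, bowl, jar or wrench; the hand-in returned no verdict.

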